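# Start the screw of a turned lid's handle

### The arm

A 7-joint arm with a two-finger parallel gripper is mounted at the origin on the work surface. World frame = base frame: x ahead of the robot, y to its left, z up, the work surface at z = 0. Lengths are in m, angles in rad, forces in N, time in s.
With the tool pointing down it reaches from about 0.35 to 0.9 m from the base axis. Payload 7.2 kg.
Tool frame: the origin (TCP) lies on the centre line of the jaws, within the pads' length; the fingertips stand 11 mm ahead of it and the grasp point (between the pads) lies 8 mm behind it; x points along the fingers, z is the direction in which the jaws open and shut, and the axes are right-handed (so a half turn about x gives the same grasp; the last joint's range is limited). The gripper opens to 85 mm and grips with 20 to 120 N. Pads are 22 mm wide; open, the fingers measure 114 mm over their backs; the gripper's body (76 mm by 85 mm) begins 54 mm behind the grasp point. The pads swing forward as they close: fully open they stand 13 mm farther back than shut.
Start: joints at [1.113, 0.411, -0.013, 1.596, 0.006, 1.134, -0.082], TCP at [0.237, -0.578, 0.242] pointing down, gripper open.
Joint ranges: [-2.95, 2.95], [-0.29, 1.99], [-1.47, 1.44], [0.14, 2.54], [-1.03, 4.17], [0.13, 1.85], [-2.86, 2.86]. Speed limits (rad/s): [2.39, 2.39, 3.01, 3.01, 3.14, 3.14, 3.14].

### API

Orientations are given as a rotation vector (axis times angle).
In Python, from station import status, read_camera, camera_model, manip gives the robot as it stands. The module is installed in compiled form; this text tells all that it offers.
- The arm moves only by the tool step_arm, never from a script. Its arguments are lists of equal length, an entry for each row: "delta_rot": the turn, a rotation vector about the world's x, y, z each as a share of 2 pi rad, from -1 to 1, a list of three; "offset": the shift along the world's x, y, z each as a share of 100 mm, from -1 to 1, a list of three; "fingers": the closure, from -1 (fully open) to 1 (shut), so that 0 is half open. In form: {"delta_rot": [[ax, ay, az], ...], "offset": [[x, y, z], ...], "fingers": [fingers, ...]}. A call has 1 to 5 rows; each row shifts and turns the commanded pose from where the row before left it; what a row does not reach is not made up. A row lasts 1/8 s, in which the tool goes at most 62.5 mm and 10.7 degrees, less where a joint would pass 70% of its speed; a pose out of reach is approached as far as the arm can. A call with a number of a shift or a turn outside -1 to 1 is refused whole. A call with a gripper value outside its range is refused whole. The fingers move at their own pace and stop on an object; "grip_force" is the grip in N (left out, the last holds). Time passes only in rows, so rows that do not move let the fingers close. It gives the time, the measured TCP pose, the force and the opening at its end, in the units of the state.
- status.observe(): the state, without advancing time (a new reading comes with each control period).
- read_camera(name): name is "scene" or "top" or "wrist"; returns the picture (480x640x3 uint8, red, green, blue); there is no depth.
- camera_model(name): a dict with "camera_matrix" (3x3 intrinsics, pixels), "rvec" (rotation vector, rad) and "tvec" (3), from world to camera coordinates, as OpenCV has them; the wrist camera has in their place "T_tool_cam" (4x4, takes a point from camera to tool coordinates, whose origin is the TCP and whose axes are the tool frame's). Camera axes: x right, y down, z forward; pixel columns grow to the right and rows downward; lengths in m; the calibration is good to about 2 mm. A picture is of the moment at which its call begins: read the wrist's pose just before it. camera_model takes no time and is no camera call.
- manip.sign_off(): hands the job in, once; it reports no verdict.
The state is a dict: "time_s": time; "joint_positions": joint angles; "qd": joint speeds; "tau": joint torques, N m; "tool_pos": TCP position; "ee_rot": TCP orientation; "ft_force": force on the tool from outside, world axes, zero at the start; "ft_torque": the same for the moment, N m; "finger_gap": finger opening in m.
Only numpy, scipy, OpenCV 4.12 (cv2) and the standard library are available. Lean on these libraries where they do the work, as an engineer would, in place of code of your own. Each camera call takes 0.05 s, during which the arm holds its last target. There are 200 camera calls.

### The job

Three turned box lids lie on the bench, and one has a handle that still stands proud on its bare wood screw, while the handles of the others sit tight on their lids. Start that screw: grip the proud handle, press it firmly straight down and, while pressing, turn it clockwise (seen from above) by about a quarter turn so that the screw cuts its first thread in the lid; then let go.

Things in the scene. Friction and masses are not known exactly. Their poses are not given: they have to be found in the camera images.
- knob_grip (a point): Centre of the proud wooden handle's grip: an upright bar 50 mm long (point's x), 20 thick (point's y: pinch it so), 46 high, on a collar 44 across, 8 thick. The point is 23 mm below the bar's top and 23 above the collar's top, at the start about 84 above the bench. z is up. Clockwise = decreasing yaw. The handle can only turn about, and move along, the upright screw axis through this point.
- press (a joint): How far the handle is pressed down, m: 0 at the start, collar then 30 mm above the lid on a bare steel screw 7 mm thick. It yields 1 mm per 2.5 N, up to 8 mm (20 N), and springs back when let go. It cuts only if pressed 4 mm (10 N) or more all through the turn; 5 to 7 mm (12 to 18 N) is good. Pressed less, the screw just spins in its pilot hole.
- thread (a joint): Thread cut into the lid so far, rad: 0 at the start. It grows with the handle's clockwise turn, only while pressed; the screw then sinks 0.8 mm more per rad. Turning under pressure takes under 0.1 N m. It stays when the handle is let go (while turning back under pressure would undo it).
- lid: Round wooden lid 116 mm across, top 20 mm above the bench, fixed on a thin rubber mat, the proud handle at its middle. Origin: centre of its underside. Two like lids stand in a row with it along y, at 0.18 m or more, but their collars sit on the lid, bar tops 74 mm above the bench (proud one: 107 mm). Low tools lie between the lids.

How it is judged:
At the end, for the whole second after the job is handed in: The screw has cut at least 0.9 rad (about 50 degrees) of thread into the lid and has stopped turning (value of joint thread above 0.9 rad and velocity of joint thread below 0.1 rad/s); the robot touches nothing.
It also fails if it takes over 35 s, if anything falls off the work surface, if the arm or the gripper's body presses on something with over 40 N, if the wrist force passes 120 N, or if a joint passes its speed limit or range.

## Working session

There is one attempt and no reset: what is moved stays moved. The work goes in short steps, Python scripts to look and compute and a tool call to move; the robot and the scene stay as the last step left them, time stands still between calls to the robot, and variables do not carry over. Pictures are saved under pics/ and viewed, about 8 in all and at most 12, crops included, and the job is handed in when it is done.

Besides the shell and the picture viewer there is one more tool, called after "Call:" as name(argument=value, ...) on one line, values as JSON. step_arm: Moves the arm, as the interface text tells. Shift numbers are shares of 100 mm and turn numbers shares of 2 pi rad, none past 1 either way. Its arguments: {"type":"object","properties":{"delta_rot":{"type":"array"},"offset":{"type":"array"},"fingers":{"type":"array"},"grip_force":{"type":"number"}},"required":["delta_rot","offset","fingers"]}

```bash
mkdir -p pics
python3 - <<'E'
from station import status, read_camera, camera_model, manip
import cv2, numpy as np
print(status.observe())
for n in ("scene","top"):
    cv2.imwrite(f"pics/{n}0.png", read_camera(n)[:,:,::-1]); print(camera_model(n))
print(camera_model("wrist"))
E
```

```text
{'time_s': 0.0, 'joint_positions': array([ 1.11279378,  0.41193757, -0.01272681,  1.59704969,  0.00561237,
        1.13432718, -0.08217268]), 'qd': array([-1.41310651e-04,  4.48874407e-04, -1.51307071e-03, -2.44790255e-03,
       -2.21556915e-05, -3.23803154e-05,  6.84732766e-04]), 'tau': array([ 7.39368879e-04, -6.00618052e+01,  6.82130121e-01, -2.99407625e+01,
        1.38368239e-02,  1.06316042e-02, -2.57947272e-05]), 'tool_pos': array([ 0.23728266, -0.57767374,  0.24142721]), 'ee_rot': array([ 0.91827809,  1.37029094, -0.91690654]), 'ft_force': array([-0.58741559,  0.04263796,  0.25812007]), 'ft_torque': array([-0.02831108,  0.00261246,  0.02237719]), 'finger_gap': 0.0853001838167608}
{'camera_matrix': array([[532.31690135,   0.        , 326.94603145],
       [  0.        , 532.31690135, 237.70896168],
       [  0.        ,   0.        ,   1.        ]]), 'rvec': array([ 2.0847087 ,  0.67485337, -0.34656556]), 'tvec': array([-0.39662854, -0.12918234,  1.01942608])}
{'camera_matrix': array([[553.9783557 ,   0.        , 321.25836778],
       [  0.        , 553.9783557 , 249.85421772],
       [  0.        ,   0.        ,   1.        ]]), 'rvec': array([ 2.15269813, -2.19325238,  0.10492983]), 'tvec': array([-0.00130076,  0.50414865,  0.97430025])}
{'camera_matrix': array([[393.13592053,   0.        , 318.39026553],
       [  0.        , 393.13592053, 239.62087898],
       [  0.        ,   0.        ,   1.        ]]), 'T_tool_cam': array([[ 5.34281724e-04, -2.71616963e-01,  9.62405289e-01,
        -1.30259325e-01],
       [-4.26810331e-05, -9.62405431e-01, -2.71616980e-01,
         6.82411536e-02],
       [ 9.99999856e-01,  1.04043536e-04, -5.25788526e-04,
        -1.66123830e-03],
       [ 0.00000000e+00,  0.00000000e+00,  0.00000000e+00,
         1.00000000e+00]])}
```

View pics/top0.png

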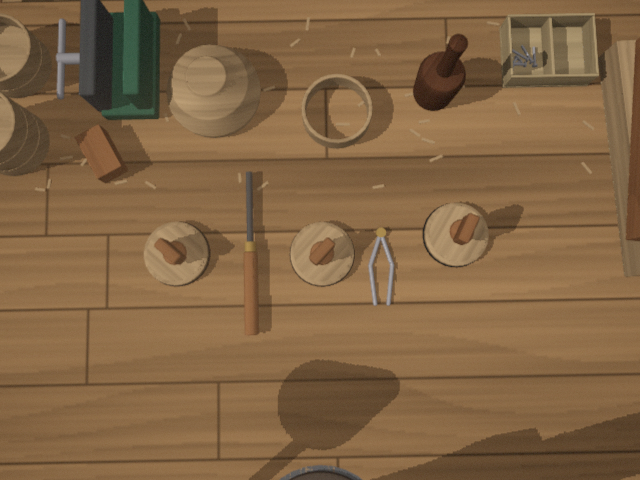

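View pics/scene0.png

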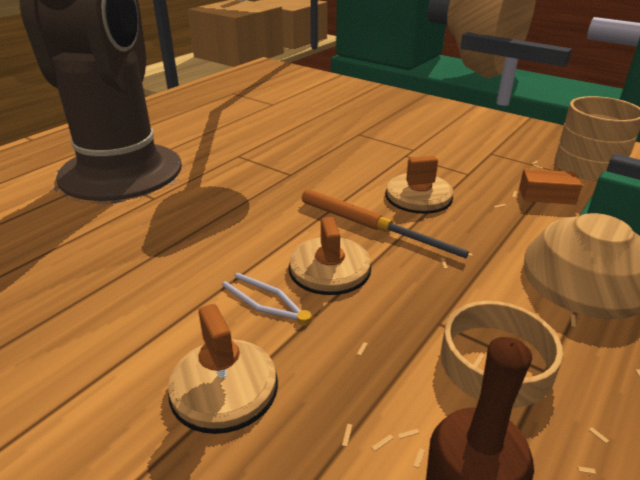

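The scene view shows bare steel at about (222,373), under the handle nearest that camera. That is the right-hand lid in the top view, centred near (456,235), with its bar near (465,229). Next I'll measure the axis and yaw.

```bash
cat > h.py <<'E'
import cv2, numpy as np
from station import status, read_camera, camera_model, manip
from scipy.spatial.transform import Rotation as R
def cast(n, uv, z, st=None):
    m=camera_model(n); K=m["camera_matrix"]
    d=np.c_[cv2.undistortPoints(np.float64(uv).reshape(-1,1,2),K,None).reshape(-1,2),np.ones(len(uv))]
    if n=="wrist":
        Rt=R.from_rotvec(st["ee_rot"]).as_matrix(); T=m["T_tool_cam"]
        Rw=Rt@T[:3,:3]; c=Rt@T[:3,3]+st["tool_pos"]
    else:
        Rw=cv2.Rodrigues(m["rvec"])[0].T; c=-Rw@m["tvec"]
    d=d@Rw.T
    return c+d*((z-c[2])/d[:,2])[:,None]
E
python3 - <<'E'
from h import *
im=cv2.imread("pics/top0.png")
hsv=cv2.cvtColor(im,cv2.COLOR_BGR2HSV)
c=im[195:275,415:500]
for p in [(465,229),(440,245),(410,235),(470,222),(455,232)]: print(p,hsv[p[1],p[0]])
cv2.imwrite("pics/crop1.png",cv2.resize(c,None,fx=7,fy=7,interpolation=cv2.INTER_CUBIC))
print(cast("top",[(456,235)],0.02),cast("top",[(467,229)],.107), R.from_rotvec(status.observe()["ee_rot"]).as_matrix().round(3))
E
```

```text
(465, 229) [ 13 144 140]
(440, 245) [ 17  96 173]
(410, 235) [ 15 122 155]
(470, 222) [ 13 141 143]
(455, 232) [ 13 142 144]
[[ 0.52693379 -0.25563969  0.02      ]] [[ 0.52632276 -0.25276265  0.107     ]] [[-0.001  0.925  0.38 ]
 [ 0.001  0.38  -0.925]
 [-1.    -0.    -0.001]]
```

View pics/crop1.png

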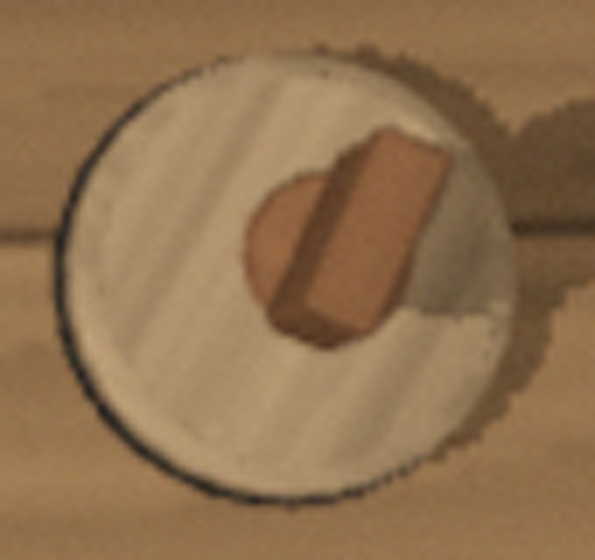

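The crop shows the bar's top face with corners near (390,128), (452,155), (365,335) and (303,305). The lid's rim spans about 65–518 in columns and 52–500 in rows.

Run:
```python
from h import *
q=np.array([(390,128),(452,155),(365,335),(303,305)])/7+[415,195]-.43
P=cast("top",q,.107); print(P.round(4),P.mean(0))
a=(P[0]+P[1]-P[2]-P[3])/2; print("len",np.hypot(*a[:2]),"yaw",np.degrees(np.arctan2(a[1],a[0])))
l=cast("top",[(np.array([65,275])/7+[415,195]-.43),(np.array([518,275])/7+[415,195]-.43),(np.array([290,52])/7+[415,195]-.43),(np.array([290,500])/7+[415,195]-.43)],.018); print(l.round(4))
st=status.observe(); M=R.from_rotvec(st["ee_rot"]).as_matrix(); print("jaw yaw",np.degrees(np.arctan2(M[1,2],M[0,2])))
```

```text
[[ 0.5533 -0.2594  0.107 ]
 [ 0.5465 -0.2738  0.107 ]
 [ 0.504  -0.2513  0.107 ]
 [ 0.5114 -0.237   0.107 ]] [ 0.52877329 -0.2553769   0.107     ]
len 0.04784329671576846 yaw -28.030267814571005
[[ 0.5304 -0.1978  0.018 ]
 [ 0.5282 -0.3154  0.018 ]
 [ 0.5879 -0.2587  0.018 ]
 [ 0.4708 -0.2538  0.018 ]]
jaw yaw -67.66584671187833
```

Call:
step_arm(delta_rot=[[0,0,0.027],[0,0,0.027],[0,0,0.027],[0,0,0.027],[0,0,0.027]], offset=[[0.22,0.25,0],[0.22,0.25,0],[0.22,0.25,0],[0.22,0.25,0],[0.22,0.25,0]], fingers=[-1,-1,-1,-1,-1], grip_force=70)

```text
time_s: 0.72
tool_pos: [0.3479, -0.4521, 0.242]
ee_rot: [0.257, 1.556, -0.256]
ft_force: [0.0, 0.2, 0.1]
finger_gap: 0.0857
```

Call:
step_arm(delta_rot=[[0,0,0.027],[0,0,0.027],[0,0,0.027],[0,0,0.027],[0,0,0.027]], offset=[[0.22,0.25,0],[0.22,0.25,0],[0.22,0.25,0],[0.22,0.25,0],[0.22,0.25,0]], fingers=[-1,-1,-1,-1,-1])

```text
time_s: 1.35
tool_pos: [0.4579, -0.3272, 0.242]
ee_rot: [-0.408, 1.532, 0.409]
ft_force: [-0.2, -0.6, 0.1]
finger_gap: 0.0855
```

Call:
step_arm(delta_rot=[[0,0,0.027],[0,0,0.027],[0,0,0.027],[0,0,0.01],[0,0,0]], offset=[[0.22,0.25,0],[0.22,0.25,0],[0.22,0.25,0],[0.06,0,0],[0,0,0]], fingers=[-1,-1,-1,-1,-1])

```text
time_s: 1.98
tool_pos: [0.5295, -0.2528, 0.2417]
ee_rot: [-0.845, 1.4, 0.847]
ft_force: [-0.1, -0.5, 0.1]
finger_gap: 0.0857
```

Run:
```python
from h import *
st=status.observe(); cv2.imwrite("pics/w1.png", read_camera("wrist")[:,:,::-1])
M=R.from_rotvec(st["ee_rot"]).as_matrix(); print(st["tool_pos"],"jaw yaw",np.degrees(np.arctan2(M[1,2],M[0,2])),M.round(3),st["joint_positions"].round(2),st["time_s"],st["ft_force"])
np.save("st.npy",np.r_[st["tool_pos"],st["ee_rot"]])
```

```text
[ 0.52954959 -0.25278667  0.2417304 ] jaw yaw 62.30678134510313 [[-0.001 -0.885  0.465]
 [ 0.001  0.465  0.885]
 [-1.     0.001  0.   ]] [ 0.81  0.41 -0.6   1.66  0.25  1.15  1.23] 1.975 [-0.07438738 -0.51058083  0.1175754 ]
```

View pics/w1.png

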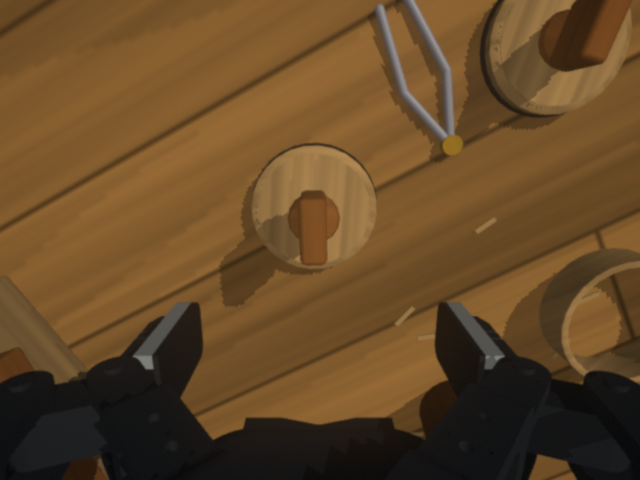

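The wrist view shows the proud handle upright, with its top face around columns 300–327 and rows 200–265. The lid is centred near (314.5,207). The jaws are parallel to the bar and nearly centred on it.

Run:
```python
from h import *
s=np.load("st.npy"); st=dict(tool_pos=s[:3],ee_rot=s[3:])
im=cv2.imread("pics/w1.png")
print(cast("wrist",[(313.5,264),(313.5,205)],.107,st).round(4))
print(cast("wrist",[(314.5,207)],.018,st).round(4))
h=cv2.cvtColor(im,cv2.COLOR_BGR2HSV)
for r in (215,225,240,255): print(r,im[r,290:336:2,0])
cv2.imwrite("pics/crop2.png",cv2.resize(im[135:285,235:395],None,fx=5,fy=4,interpolation=3))
```

```text
[[ 0.5478 -0.2655  0.107 ]
 [ 0.5102 -0.2456  0.107 ]]
[[ 0.5266 -0.2543  0.018 ]]
215 [28 29 30 29 26 28 33 36 35 37 37 37 37 37 36 37 36 36 34 40 38 39 40]
225 [27 27 28 28 26 27 32 36 35 36 36 36 37 37 36 36 36 36 33 38 39 38 38]
240 [48 49 49 49 47 29 31 35 35 34 35 36 36 36 37 37 35 35 42 73 74 74 75]
255 [47 47 49 50 60 42 28 33 35 34 36 35 37 36 35 36 35 36 40 70 74 74 75]
```

View pics/crop2.png

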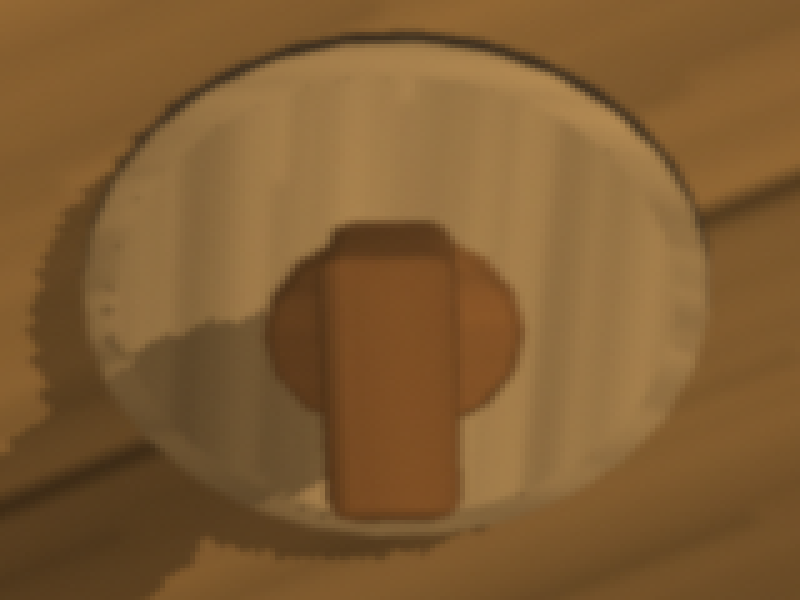

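The top face spans rows 199–264.5 with its middle at column 313.8. That puts the axis near (0.528, -0.255) with yaw about -28°, in agreement with the top view. Now I'll descend.

Call:
step_arm(delta_rot=[[0,0,0],[0,0,0],[0,0,0],[0,0,0],[0,0,0]], offset=[[-0.015,-0.022,-0.4],[0,0,-0.4],[0,0,-0.4],[0,0,-0.3],[0,0,-0.13]], fingers=[-1,-1,-1,-1,-1])

```text
time_s: 2.65
tool_pos: [0.5264, -0.2557, 0.0775]
ee_rot: [-0.843, 1.403, 0.846]
ft_force: [-0.3, -0.4, 0.6]
finger_gap: 0.0855
```

Call:
step_arm(delta_rot=[[0,0,0],[0,0,0],[0,0,0],[0,0,0],[0,0,0]], offset=[[0,0,0],[0,0,0],[0,0,0],[0,0,0],[0,0,0]], fingers=[-1,0.2,0.6,1,1], grip_force=70)

```text
time_s: 3.28
tool_pos: [0.5277, -0.2561, 0.0796]
ee_rot: [-0.846, 1.401, 0.845]
ft_force: [-1.4, -0.9, 2.0]
finger_gap: 0.019
```

Call:
step_arm(delta_rot=[[0,0,0],[0,0,0],[0,0,0],[0,0,0],[0,0,0]], offset=[[0,0,0],[0,0,0],[0,0,0],[0,0,0],[0,0,0]], fingers=[1,1,1,1,1])

```text
time_s: 3.9
tool_pos: [0.5277, -0.256, 0.0793]
ee_rot: [-0.846, 1.401, 0.845]
ft_force: [-2.6, -4.6, 2.1]
finger_gap: 0.0192
```

Gripped, with a small side load. Next I'll press down.

Call:
step_arm(delta_rot=[[0,0,0],[0,0,0],[0,0,0],[0,0,0],[0,0,0]], offset=[[0,0,-0.02],[0,0,-0.02],[0,0,-0.02],[0,0,0],[0,0,0]], fingers=[1,1,1,1,1])

```text
time_s: 4.53
tool_pos: [0.5278, -0.256, 0.0744]
ee_rot: [-0.847, 1.401, 0.845]
ft_force: [-5.7, -3.7, 12.6]
finger_gap: 0.0191
```

Call:
step_arm(delta_rot=[[0,0,0],[0,0,0],[0,0,-0.014],[0,0,-0.014],[0,0,-0.014]], offset=[[0,0,-0.01],[0,0,0],[0,0,-0.001],[0,0,-0.001],[0,0,-0.001]], fingers=[1,1,1,1,1])

```text
time_s: 5.15
tool_pos: [0.5283, -0.2554, 0.0734]
ee_rot: [-0.642, 1.474, 0.64]
ft_force: [-5.7, -2.1, 14.9]
finger_gap: 0.019
```

Call:
step_arm(delta_rot=[[0,0,-0.016],[0,0,-0.016],[0,0,-0.016],[0,0,-0.016],[0,0,-0.016]], offset=[[0,0,-0.001],[0,0,-0.001],[0,0,-0.001],[0,0,-0.001],[0,0,-0.001]], fingers=[1,1,1,1,1])

```text
time_s: 5.78
tool_pos: [0.5296, -0.2548, 0.0732]
ee_rot: [-0.25, 1.553, 0.249]
ft_force: [-2.2, 0.3, 13.7]
finger_gap: 0.0191
```

Run:
```python
from h import *
s=status.observe();print(s["ft_force"],s["ft_torque"],s["joint_positions"].round(2))
M=R.from_rotvec(s["ee_rot"]).as_matrix(); print("jaw yaw",np.degrees(np.arctan2(M[1,2],M[0,2])))
```

```text
[-2.16438192  0.28879374 13.71069476] [-0.03853189  0.5983528   0.03843784] [ 0.61  0.56 -0.33  1.83  0.25  0.79  0.47]
jaw yaw 18.235436706537982
```

Call:
step_arm(delta_rot=[[0,0,-0.016],[0,0,-0.016],[0,0,-0.016],[0,0,-0.016],[0,0,-0.016]], offset=[[0,0,-0.003],[0,0,-0.002],[0,0,-0.002],[0,0,-0.002],[0,0,-0.002]], fingers=[1,1,1,1,1])

```text
time_s: 6.4
tool_pos: [0.531, -0.2548, 0.0726]
ee_rot: [0.144, 1.56, -0.145]
ft_force: [-0.1, 0.2, 13.9]
finger_gap: 0.019
```

Call:
step_arm(delta_rot=[[0,0,-0.016],[0,0,-0.016],[0,0,-0.016],[0,0,0],[0,0,0]], offset=[[0,0,-0.002],[0,0,-0.002],[0,0,-0.002],[0,0,0],[0,0,0]], fingers=[1,1,1,1,1])

```text
time_s: 7.02
tool_pos: [0.5318, -0.2551, 0.0724]
ee_rot: [0.378, 1.53, -0.378]
ft_force: [1.1, -1.5, 14.3]
finger_gap: 0.0197
```

Run:
```python
from h import *
s=status.observe();print(s["ft_force"],s["ft_torque"],s["joint_positions"].round(2))
M=R.from_rotvec(s["ee_rot"]).as_matrix(); print("jaw yaw",np.degrees(np.arctan2(M[1,2],M[0,2])))
```

```text
[ 1.13519774 -1.49639339 14.34621587] [-0.2898052  -0.24686221 -0.06616853] [ 0.46  0.55 -0.13  1.84  0.1   0.76 -0.2 ]
jaw yaw -27.637345965502547
```

Turned about 90° under 13.7–15 N. I'll ease off the press, open the jaws, go up and check.

Call:
step_arm(delta_rot=[[0,0,0],[0,0,0],[0,0,0],[0,0,0],[0,0,0]], offset=[[0,0,0.025],[0,0,0.025],[0,0,0],[0,0,0],[0,0,0]], fingers=[1,1,1,0.4,-0.3])

```text
time_s: 7.65
tool_pos: [0.5275, -0.2543, 0.0742]
ee_rot: [0.379, 1.539, -0.378]
ft_force: [-0.9, 0.7, 0.6]
finger_gap: 0.0424
```

Call:
step_arm(delta_rot=[[0,0,0],[0,0,0],[0,0,0],[0,0,0],[0,0,0]], offset=[[0,0,0],[0,0,0],[0,0,0],[0,0,0],[0,0,0]], fingers=[-1,-1,-1,-1,-1])

```text
time_s: 8.28
tool_pos: [0.528, -0.2554, 0.0748]
ee_rot: [0.379, 1.537, -0.379]
ft_force: [-0.0, 1.1, -0.4]
finger_gap: 0.0854
```

Call:
step_arm(delta_rot=[[0,0,0],[0,0,0],[0,0,0],[0,0,0],[0,0,0]], offset=[[0,0,0.2],[0,0,0.4],[0,0,0.4],[0,0,0.4],[0,0,0.2]], fingers=[-1,-1,-1,-1,-1])

```text
time_s: 8.9
tool_pos: [0.5287, -0.2556, 0.2374]
ee_rot: [0.379, 1.534, -0.379]
ft_force: [-0.1, -0.3, 0.3]
finger_gap: 0.0851
```

Run:
```python
from h import *
s=status.observe(); w=read_camera("wrist")[:,:,::-1]; print(s["time_s"],s["tool_pos"],s["ft_force"])
np.save("st2.npy",np.r_[s["tool_pos"],s["ee_rot"]])
c=read_camera("scene")[:,:,::-1][270:450,120:340]
cv2.imwrite("pics/end.png",np.hstack([cv2.resize(w,(480,360)),cv2.resize(c,(320,262)) if 0 else cv2.copyMakeBorder(cv2.resize(c,(320,262)),0,98,0,0,0)]))
```

```text
8.9 [ 0.52870339 -0.25559911  0.23742574] [-0.07864582 -0.32454531  0.28095189]
```

View pics/end.png

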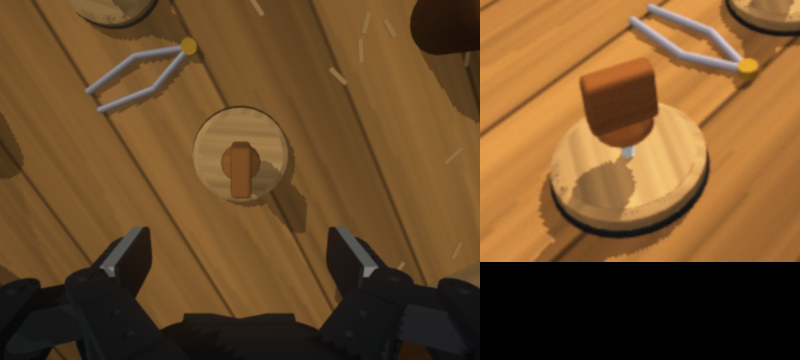

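The wrist view shows the bar near (240,170) turned by a quarter turn, still parallel to the open jaws and clear of them. The scene crop shows the handle still upright on its screw. During the turn the handle sank 1 mm with no rise in force (14.9 N to 14.3 N), which is what a thread being cut would give. Handing in.

```bash
python3 -c "
from station import manip,status
print(manip.sign_off(), status.observe()['time_s'])"
```

```text
the job is handed in; nothing more can be done
the job is handed in; nothing more can be done
```

I gripped the proud handle (the right-hand lid in the top view, axis near x 0.528, y -0.255), pressed it down and turned it about 90° clockwise. I then eased off, let go, moved up clear and handed the job in about 9 s after the start.

- **Press:** the readings I took during the turn were 13.7 to 14.9 N, inside the 12 to 18 N range.
- **Thread:** I could not read the thread joint. The handle sank about 1.0 mm further during the turn while the force stayed level (14.9 N to 14.3 N). A quarter turn of thread should sink about 1.25 mm, so this fits a thread being cut.
- **Handle after release:** the last pictures show it still turned by a quarter turn and upright on its screw.
- **Contact:** the jaws were open and well above the handle, and the wrist force was near zero.
- **Deviation:** the tool drifted about 4 mm sideways in x during the turn. The side force stayed under 6 N in the readings I took, and the handle still followed the jaws.

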